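# Dismantle a settling column and deliver the sealed counting chamber

## Task

The plankton sample has settled, so take the settling assembly apart from the top: first lay its lid in the shallow steel dish, next stand the column over the pin of the draining post, and then, before the open counting chamber is moved, close it with the steel cap that waits on the white tile. Finally carry the capped chamber, level so that the sample is not stirred up, to the dark round stage insert and seat it fully down in its recess with the cap still in place. Set everything down gently rather than letting it fall, and leave the tube rack, the beaker and the glass cup alone.

Things in the scene. Friction and masses are not known exactly. Their poses are not given: they have to be found in the camera images.
- lid: Grey plastic lid, at the start on top of the column, its origin 65 mm above the column's. Origin: centre of its underside, z up. Above the origin: plug 28 mm in diameter, 0 to 5 mm (hangs in the column's bore, 3 mm play all round), disc 46 mm in diameter, 5 to 11 mm, round knob 18 mm in diameter, 16 to 29 mm, on a thinner neck. 60 g.
- column: Settling column: upright clear plastic tube, outside 44 mm, bore 34 mm, 70 mm high, open at both ends, with a grey collar (52 mm across, 6 to 14 mm up) at its foot and a grey band at its top. Origin: centre of its lower end, z up. Grip the tube above the collar. At the start it stands loosely in the chamber's recess, 20 mm above the chamber's origin. About 0.11 kg.
- chamber: Counting chamber: round aluminium block, 62 mm in diameter, 24 mm high, a dark line round it; recess in its top 50 mm across, 4 mm deep (holds the column's foot; later the cap, whose origin is then 20 mm above the chamber's). Origin: centre of underside, z up. Starts on a fixed round levelling plate 94 mm across, top 22 mm above the worktop. Grip its side. About 0.25 kg.
- cap: Stainless steel sealing cap of the chamber: disc 42 mm in diameter and 5 mm thick with a round knob 16 mm in diameter that reaches from 10 to 23 mm above its underside, on a thin neck. Origin: centre of its underside, z up. At the start it lies on a fixed round white tile (72 mm across, top 8 mm above the worktop). 60 g.
- lid_dish: The lid's place: shallow round stainless dish, fixed to the worktop, 74 mm across the rim and 13 mm high; inner floor 5 mm above its origin, about 62 mm across at the floor and 68 mm at the rim. Origin: centre of its underside, on the worktop.
- drain_post: The column's place: fixed draining post: grey round drip tray 82 mm across, 9 mm high, with an upright steel pin 14 mm in diameter in its middle (20 mm across at its foot), the pin's tip 66 mm above the worktop. The column stands over the pin on the tray's floor, 6 mm above the origin. Origin: centre of its underside, on the worktop.
- stage_insert: The chamber's place: dark steel stage insert of a microscope on a black foot, fixed: a round disc 94 mm across, its top 20 mm above the worktop, with a round recess 72 mm in diameter and 6 mm deep (floor 14 mm above the origin) in its middle. Origin: centre of its underside, on the worktop.
- rack: Bystander: clear acrylic tube rack, 85 x 190 x 90 mm, with three capped tubes fixed in it (tops 110 mm up), behind the work. Origin: centre of its underside. Leave it where it stands.
- beaker: Bystander: small glass beaker, 52 mm across, 69 mm high, behind the work at the right, near the sink. Origin: centre of its underside. Leave it where it stands.
- cup: Bystander: small glass settling cup on a metal ring foot, 43 mm across and 47 mm high, beside the work close to the microscope (which is solid, its stage 0.2 m and its lamp 0.5 m high: keep the arm clear of it). Origin: centre of its underside. Leave it where it stands.
Mind the look-alikes: they are no part of the job. What is shaped like the lid_dish but red or yellow is not meant.

How it is judged:
By the outcome, as a careful person would: the job done as asked, in the order asked, and still so for the second after the job is handed in, with the robot touching nothing.
It also fails if it takes over 106 s, if anything falls off the work surface, if the arm or the gripper's body presses on something with over 40 N, if the wrist force passes 120 N, or if a joint passes its speed limit or range.

## Robot

A 6-joint arm with a two-finger parallel gripper is mounted at the origin on a cart in front of the work surface, level with it; the furniture and walls round the work are solid. World frame = base frame: x ahead of the robot, y to its left, z up, the work surface at z = 0. Lengths are in mm, angles in degrees, forces in N, time in s.
With the tool pointing down it reaches from about 375 to 975 mm from the base axis. Payload 3.8 kg.
Tool frame: the origin (TCP) lies at the very end of the fingers, on their centre line; the grasp point (between the pads) lies 19 mm behind it; z points along the fingers, y is the line along which they close (so a half turn about z gives the same grasp; the last joint's range is limited). The gripper opens to 85 mm and grips with 20 to 120 N. Pads are 22 mm wide; open, the fingers measure 114 mm over their backs; the gripper's body (76 mm by 85 mm) begins 54 mm behind the grasp point. The pads swing forward as they close: fully open they stand 13 mm farther back than shut.
Start: joints at [73.287, 15.12, 91.902, -0, 72.978, -2.114], TCP at [170.133, 653.202, 231.28] pointing down, gripper open.
Joint ranges: [-150.88, 150.88], [-54.13, 125.18], [17.81, 147.31], [-75.09, 255.09], [0, 152.58], [-146.25, 146.25]. Speed limits (degrees/s): [147.25, 147.25, 180, 180, 180, 180].

## Interface

Orientations are given as a 3x3 rotation matrix whose columns are the frame's x, y, z axes.
In Python, from cell import state, camera, job_done, cut_out gives the robot as it stands.
- The arm moves only by the shell command python3 -m handwheel 'ROWS' [FORCE]. ROWS is a JSON object whose one key "commands" holds a list of rows, each a list of 3 entries, a list of its own where there are three numbers: the finger opening in mm, from 0 to 85.4, then the shift along the tool's x, y, z in mm, then the turn, a rotation vector about the tool's x, y, z in rad. A call has 1 to 5 rows; each row is the pose to reach, as a shift and turn from the pose commanded when the call began, along the tool's axes at that moment; what a row does not reach only later rows make up. A row lasts 1/12 s, in which the tool goes at most 41.7 mm and 7.16 degrees, less where a joint would pass 70% of its speed; a pose out of reach is approached as far as the arm can. A call with a gripper value outside its range is refused whole. The fingers move at their own pace and stop on an object; FORCE is the grip in N (left out, the last holds). Time passes only in rows, so rows that repeat a pose let the fingers close. It gives the time, the measured TCP pose, the force, the opening and the grip force at its end, in the units of the state.
- state(): the state, without advancing time (a new reading comes with each control period).
- camera(name): name is "scene" or "top"; returns a dict with "image" (400x640x3 uint8, blue, green, red), "depth" (400x640 float32, mm along the optical axis (not along the pixel's ray), 0 where there is no reading), "camera_matrix" (3x3 intrinsics, pixels), "extrinsics" (4x4, takes a point from world to camera coordinates). Camera axes: x right, y up, looking along -z (the intrinsics and any distortion apply to the point x, -y, -z); pixel columns grow to the right and rows downward; lengths in mm; the calibration is good to about 2 mm. A picture is of the moment at which its call begins.
- job_done(): hands the job in; it is judged then, once.
Trained networks look in a picture, given as the dict that the camera call returned (one of the last four; its "shot" number tells which), for a name from the list of things; names that differ only in an ending like _2 or _b are one class to them, and where a whole thing is asked for, a point or a joint stands for the part that bears it (a point fixed in the world has none). Each returns a list of dicts, best first, with "conf" (0 to 1); they miss things now and then, are a little off and sometimes report something else, mostly with a low value. They report only what shows in the picture. A call takes as long as a camera call. They do not tell look-alikes from the thing itself.
- cut_out(picture, query): "pixels" (400x640 bool, what is visible of it) and "box" ([centre column, centre row, width, height] in pixels, round what is visible of it).
The state is a dict: "clock": time; "qpos": joint angles; "dq": joint speeds; "joint_torque": joint torques, N m; "tcp_pos": TCP position; "orientation": TCP orientation; "contact_force": force on the tool from outside, world axes, zero at the start; "ft_torque": the same for the moment, N m; "opening": opening from 0.0 (shut) to 1.0 (fully open); "finger_force": force on a finger pad.
Only numpy, scipy, OpenCV 4.12 (cv2) and the standard library are available. Lean on these libraries where they do the work, as an engineer would, in place of code of your own. Each camera call takes 0.05 s, during which the arm holds its last target. There are 200 camera calls.

## Working session

There is one attempt and no reset: what is moved stays moved. The work goes in short steps, Python scripts to look and compute and a shell command to move; the robot and the scene stay as the last step left them, time stands still between calls to the robot, and variables do not carry over. Pictures are saved under pics/ and viewed, at most 14 in all, crops included, and the job is handed in when it is done.

```bash
ls; mkdir -p pics
cat > h.py <<'E'
import numpy as np, cv2
from cell import state, camera, cut_out
def world(p,px):
    """px Nx2 (col,row) -> world via depth"""
    px=np.atleast_2d(px).astype(int); d=p["depth"][px[:,1],px[:,0]]
    K=p["camera_matrix"]; E=p["extrinsics"]
    x=(px[:,0]-K[0,2])/K[0,0]*d; y=(px[:,1]-K[1,2])/K[1,1]*d
    c=np.stack([x,-y,-d,np.ones_like(d)],0)
    w=(np.linalg.inv(E)@c)[:3].T
    return w[d>0]
E
python3 - <<'E'
from h import *
s=state(); print(s)
for n in ["scene","top"]:
    p=camera(n); cv2.imwrite(f"pics/{n}0.png",p["image"]); print(n,p["camera_matrix"].round(1).tolist(),np.linalg.inv(p["extrinsics"]).round(3).tolist(),[k for k in p])
    for q in "lid column chamber cap lid_dish drain_post stage_insert rack beaker cup".split():
        for r in cut_out(p,q)[:4]:
            m=r["pixels"]; v,u=np.nonzero(m); w=world(p,np.c_[u,v])
            if len(w)==0: print(q,r["conf"],r["box"],"nodepth");continue
            lo,hi=np.percentile(w,2,0),np.percentile(w,98,0)
            print(q,round(r["conf"],2),np.round(r["box"]).tolist(),lo.round().tolist(),hi.round().tolist(),((lo+hi)/2).round(1).tolist())
E
```

```text
pics
{'clock': 0.0, 'qpos': array([ 7.32863484e+01,  1.51688155e+01,  9.19823049e+01, -3.56051539e-04,
        7.29784424e+01, -2.11395988e+00]), 'dq': array([ 0.0833439 , -0.10783922, -0.06039353,  0.0204109 ,  0.03677617,
        0.18720406]), 'joint_torque': array([-1.65154772e-03, -5.15118706e+01, -3.67310679e+01, -6.39793984e-05,
        1.26583676e-02,  1.27700380e-05]), 'tcp_pos': array([169.92948241, 652.48932645, 229.95617411]), 'orientation': array([[-9.67710962e-01,  2.52061656e-01, -6.44632197e-04],
       [ 2.52062469e-01,  9.67708538e-01, -2.16747410e-03],
       [ 7.74789694e-05, -2.25997603e-03, -9.99997443e-01]]), 'contact_force': array([-0.86638169, -0.27034675, -0.22046171]), 'ft_torque': array([ 0.0328131 ,  0.02680761, -0.00047625]), 'finger_force': 0.0, 'opening': 0.9996571090015842}
scene [[381.3, 0.0, 318.4], [0.0, 381.3, 198.8], [0.0, 0.0, 1.0]] [[0.64, 0.532, -0.554, 40.528], [-0.768, 0.442, -0.463, -858.629], [-0.002, 0.722, 0.692, 674.385], [0.0, 0.0, 0.0, 1.0]] ['image', 'depth', 'camera_matrix', 'extrinsics', 'shot']
lid 0.7 [215.0, 200.0, 21.0, 19.0] [3
[... 2456 characters left out ...]
[382.0, -448.0, 10.0] [466.0, -365.0, 23.0] [423.9, -406.7, 16.4]
stage_insert 0.39 [252.0, 301.0, 24.0, 25.0] [321.0, -336.0, 49.0] [362.0, -295.0, 137.0] [341.3, -315.5, 93.2]
stage_insert 0.25 [263.0, 301.0, 23.0, 29.0] [313.0, -347.0, 22.0] [369.0, -310.0, 55.0] [341.1, -328.5, 38.7]
rack 0.74 [262.0, 128.0, 95.0, 54.0] [666.0, -453.0, 1.0] [758.0, -271.0, 110.0] [712.1, -361.8, 55.3]
beaker 0.7 [334.0, 167.0, 21.0, 32.0] [586.0, -527.0, -2.0] [635.0, -481.0, 69.0] [610.7, -504.3, 33.8]
beaker 0.2 [262.0, 131.0, 89.0, 52.0] [666.0, -455.0, 1.0] [757.0, -271.0, 109.0] [711.1, -363.1, 55.4]
cup 0.77 [222.0, 194.0, 17.0, 19.0] [565.0, -266.0, 1.0] [598.0, -230.0, 48.0] [581.3, -248.3, 24.4]
```

View pics/scene0.png

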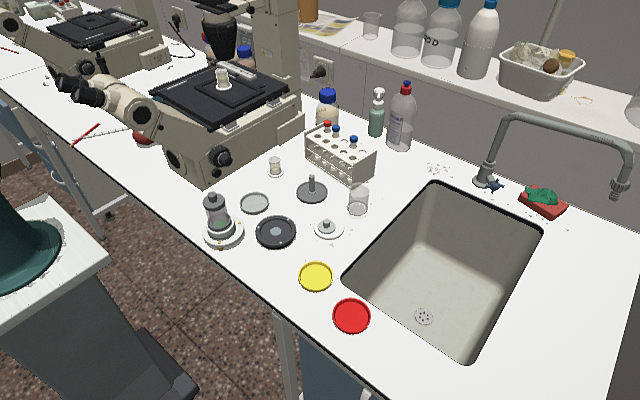

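View pics/top0.png

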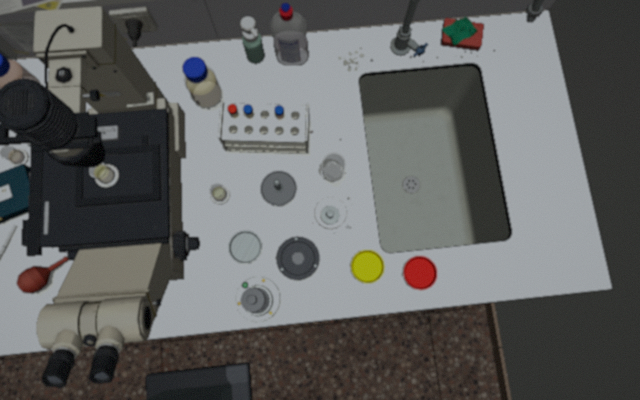

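The steel dish is at scene (255,203) / top (245,248), next to the dark insert (276,232), the post (311,190), the cap on its tile (326,227) and the assembly (217,225). The yellow and red dishes are decoys. Next I need the microscope's extent, because the arm has to swing past it.

```bash
cat > g.py <<'E'
from h import *
H=np.full((30,30),-999.)
V,U=np.mgrid[0:400,0:640]; px=np.c_[U.ravel(),V.ravel()]
for n in ["scene","top"]:
    p=camera(n); w=world(p,px)
    i=((w[:,0]+200)//50).astype(int); j=((w[:,1]+700)//50).astype(int)
    ok=(i>=0)&(i<30)&(j>=0)&(j<30)&(w[:,2]<1100)
    np.maximum.at(H,(i[ok],j[ok]),w[ok,2])
print("y   "," ".join("%4d"%(-700+50*j) for j in range(30)))
for i in range(24): print("%4d"%(-200+50*i)," ".join("   ." if h<-900 else "%4d"%h for h in H[i]))
E
python3 g.py
```

```text
y    -700 -650 -600 -550 -500 -450 -400 -350 -300 -250 -200 -150 -100  -50    0   50  100  150  200  250  300  350  400  450  500  550  600  650  700  750
-200    .    .    .    .    .    .    .    .    .    .    .    .    .    .    .    . -755 -757 -850 -851 -853    .    .    .    .    .    .    .    .    .
-150    .    .    .    .    .    .    .    .    .    .    .  -82    .    .    .    .    .    .    .    .    .    .    .    .    .    .    .    .    .    .
-100    .    .    .    .    .    .    .    .    .    .    3    3    0    .    .    .    .    .    .    .    .    .    .    .    .    .    .    .    .    .
 -50 -848 -847 -851 -851 -862    .    .    .    .    .    4   12   74    .    .    .    .    .    .    .    .    .    .    .    .    .    .    .    .    .
   0 -847 -848 -848 -845 -847 -844 -844 -848 -850 -851    3   12  139  153    .    .    .    .    .    .    .    .    .    .    .    .    .    .    .    .
  50 -846 -847 -846 -848 -845 -848 -842 -845 -848 -846    1    3   34  222   23   14    3    1 -844 -848 -846 -849 -847 -860    .    .    .    .    .    .
 100 -846 -847 
[... 2074 characters left out ...]
   69    .    .    0    7    .    .    .    5    3  188  162  239  232  224    .
 800    4    4    6    5    5    4    5    6  143  144  372  406  405  404    4    0    .    .    .    .    .    .    3    4    3   68  229    .    .    .
 850  203    5    6    7  166  204  151  154   96  142    5    6    5    .    .    .   92  142  140  101   95  140    2    3    6   12    4    2    0    .
 900  206    5  213  200  188  208  156  156    5    4  201  202  210    2  222  218  221  188  198  189    .    .    .  147  200  206   50  132    7    4
 950  290  290  354  349  341  341  338  336  217  217  217  227  218  220  263  219  219  170  216  216  185    .    .  207  209  204  197  185  176  167
```

```bash
cat > m.py <<'E'
# refined measurement: circle-ish top surfaces by height slice, both views
from h import *
from scipy.optimize import least_squares
V,U=np.mgrid[0:400,0:640]; px=np.c_[U.ravel(),V.ravel()]
def fit(q):
    f=lambda a:np.hypot(q[:,0]-a[0],q[:,1]-a[1])-a[2]
    return least_squares(f,[*q.mean(0),20],loss="soft_l1").x
C={"asm":(341,-318,75),"post":(585,-379,60),"cap":(511,-487,50),"dish":(461,-296,50),"insert":(424,-408,65)}
if __name__=="__main__":
  for n in ["scene","top"]:
    p=camera(n); w=world(p,px)
    for k,(x,y,r) in C.items():
        s=w[np.hypot(w[:,0]-x,w[:,1]-y)<r]
        h,e=np.histogram(s[:,2],np.arange(-6,146,4)); print(n,k,[(int(a+2),int(b)) for a,b in zip(e,h) if b>4])
        for a in e[:-1]:
            t=s[(s[:,2]>=a)&(s[:,2]<a+4)]
            if len(t)>12 and a>0: 
                lo,hi=np.percentile(t[:,:2],3,0),np.percentile(t[:,:2],97,0); print("   z",a+2,len(t),((lo+hi)/2).round(1),(hi-lo).round())
E
python3 m.py
```

```text
scene asm [(-4, 57), (0, 1044), (4, 86), (8, 5), (12, 21), (16, 39), (20, 208), (24, 240), (28, 32), (32, 36), (36, 36), (40, 41), (44, 83), (48, 57), (52, 32), (56, 76), (60, 31), (64, 26), (68, 27), (72, 22), (76, 31), (80, 28), (84, 25), (88, 31), (92, 26), (96, 30), (100, 24), (104, 33), (108, 27), (112, 20), (116, 105), (120, 118), (124, 6), (128, 13), (132, 11), (136, 44)]
   z 4 86 [ 349.3 -321. ] [119. 135.]
   z 12 21 [ 327.6 -337.3] [53. 50.]
   z 16 39 [ 335.6 -338.5] [69. 50.]
   z 20 208 [ 346.7 -326. ] [87. 73.]
   z 24 240 [ 346.1 -322. ] [86. 75.]
   z 28 32 [ 339.8 -332. ] [54. 35.]
   z 32 36 [ 335.8 -331.1] [45. 36.]
   z 36 36 [ 336.  -331.9] [47. 34.]
   z 40 41 [ 339.9 -333. ] [54. 31.]
   z 44 83 [ 342.  -324.4] [57. 48.]
   z 48 57 [ 342. -327.] [56. 42.]
   z 52 32 [ 336.3 -328.2] [39. 30.]
   z 56 76 [ 341.5 -323.1] [48. 40.]
   z 60 31 [ 338.7 -325.6] [36. 30.]
   z 64 26 [ 337.  -329.2] [31. 20.]
   z 68 27 [ 337.5 -326.2] [33. 25.]
   z 72 22 [ 336.5 -327.2] [32. 25.]
   z 76 31 [ 339.4 -328.3] [37. 22.]
   z 80 28 [ 337.4 -327.2] [32. 25.]
   z 84 25 [ 3
[... 2723 characters left out ...]
[63. 63.]
   z 12 213 [ 514.9 -486.7] [48. 52.]
   z 16 41 [ 513.9 -485.8] [34. 32.]
   z 28 17 [ 511.2 -486.5] [14. 14.]
   z 32 25 [ 510.8 -485.5] [12. 11.]
top dish [(-4, 140), (0, 558), (4, 562), (8, 224), (12, 101), (16, 45)]
   z 4 562 [ 460.7 -294.2] [76. 75.]
   z 8 224 [ 462.  -294.6] [62. 62.]
   z 12 101 [ 460.6 -294.9] [68. 67.]
   z 16 45 [ 459.6 -295.1] [69. 70.]
top insert [(-4, 276), (0, 839), (4, 166), (8, 40), (12, 412), (16, 556), (20, 411), (24, 72)]
   z 4 166 [ 421.9 -406.7] [117. 119.]
   z 8 40 [ 424.1 -409.2] [62. 59.]
   z 12 412 [ 423.9 -406.1] [64. 62.]
   z 16 556 [ 423.3 -406.8] [76. 77.]
   z 20 411 [ 424.  -406.8] [86. 86.]
   z 24 72 [ 423.2 -408.7] [84. 83.]
```

Measured positions in world mm, averaged over the two views:

| Thing | x | y |
|---|---|---|
| Assembly | 342 | -317 |
| Steel dish | 461 | -296 |
| Post | 585 | -379 |
| Cap | 511 | -487 |
| Insert | 424 | -408 |

The microscope fills y -200 to 100, with eyepieces up to 350 high and the lamp 500 high at x > 550. I'll swing over it at z ≈ 480.

```bash
cat > to.py <<'E'
import sys; from h import *
from scipy.spatial.transform import Rotation as R
s=state(); T=s["orientation"]; G=np.array([[0,1,0],[1,0,0],[0,0,-1.]])
print("t",round(s["clock"],2),"tcp",s["tcp_pos"].round(1),"q",s["qpos"].round(1),"F",s["contact_force"].round(1),"op",round(s["opening"]*85.4,1),"ff",round(s["finger_force"],1))
print("rot",R.from_matrix(T.T@G).as_rotvec().round(3))
a=list(map(float,sys.argv[1:]))
for i in range(0,len(a),3): print("shift",(T.T@(np.array(a[i:i+3])-s["tcp_pos"])).round(1))
E
python3 -m handwheel '{"commands":[[85,[0,0,-200],[0,0,0]],[85,[0,0,-200],[0,0,0]],[85,[0,0,-200],[0,0,0]],[85,[0,0,-200],[0,0,0]],[85,[0,0,-200],[0,0,0]]]}'
python3 to.py 410 0 490
```

```text
clock: 1.72
tcp_pos: [170.2, 653.3, 435.5]
orientation: [[-0.968, 0.252, 0.001], [0.252, 0.968, 0.003], [-0.0, 0.004, -1.0]]
contact_force: [-0.8, 0.2, 0.3]
opening: 0.994
finger_force: 0.0
t 1.72 tcp [170.2 653.3 435.5] q [73.3 12.2 74.5 -0.  93.1 -2.1] F [-0.8  0.2  0.3] op 84.9 ff 0.0
rot [ 0.003 -0.002  1.316]
shift [-396.8 -571.6  -56.5]
```

```bash
python3 -m handwheel '{"commands":[[85,[-110,-160,-50],[0,0,0.6]],[85,[-110,-160,-50],[0,0,0.6]],[85,[-110,-160,-50],[0,0,0.6]],[85,[-110,-160,-50],[0,0,0.6]],[85,[-110,-160,-50],[0,0,0.6]]]}' >/dev/null
python3 to.py 320 260 490
```

```text
t 2.13 tcp [236.7 468.3 482.6] q [60.5 -4.3 87.3 -0.  97.  19.8] F [0.4 0.7 0.5] op 84.6 ff 0.0
rot [ 0.001 -0.     0.71 ]
shift [-212.3  -72.6   -7.5]
```

```bash
python3 -m handwheel '{"commands":[[85,[-190,-65,-8],[0,0,0.59]],[85,[-190,-65,-8],[0,0,0.59]],[85,[-190,-65,-8],[0,0,0.59]],[85,[-190,-65,-8],[0,0,0.59]],[85,[-190,-65,-8],[0,0,0.59]]]}' >/dev/null
python3 to.py 395 80 490 410 0 490 341.5 -317.5 490
```

```text
t 2.55 tcp [312.1 282.2 489.9] q [ 38.8 -15.7  96.1  -0.   99.5  31.9] F [0.1 0.9 0.3] op 84.8 ff 0.0
rot [ 0.002 -0.     0.12 ]
shift [-210.6   58.1   -0. ]
shift [-291.8   63.4   -0. ]
shift [-5.989e+02 -4.250e+01 -2.000e-01]
```

```bash
python3 -m handwheel '{"commands":[[85,[-195,55,0],[0,0,0.12]],[85,[-195,55,0],[0,0,0.12]],[85,[-195,55,0],[0,0,0.12]],[85,[-195,55,0],[0,0,0.12]],[85,[-195,55,0],[0,0,0.12]]]}' >/dev/null
python3 -m handwheel '{"commands":[[85,[-195,12,0],[0,0,0]],[85,[-195,12,0],[0,0,0]],[85,[-195,12,0],[0,0,0]],[85,[-195,12,0],[0,0,0]],[85,[-195,12,0],[0,0,0]]]}' >/dev/null
python3 to.py 341.5 -317.5 490
```

```text
t 3.38 tcp [ 403.6 -100.   489.4] q [-17.3 -16.3  96.6  -0.1  99.6 -17.5] F [ 0.6  0.8 -0.5] op 84.6 ff 0.0
rot [0.001 0.001 0.004]
shift [-217.3  -62.9   -0.3]
```

```bash
python3 -m handwheel '{"commands":[[85,[-205,-60,0],[0,0,0]],[85,[-205,-60,0],[0,0,0]],[85,[-205,-60,0],[0,0,0]],[85,[-217,-63,0],[0,0,0]],[85,[-217,-63,0],[0,0,0]]]}' >/dev/null
python3 -m handwheel '{"commands":[[55,[0,0,205],[0,0,0]],[55,[0,0,205],[0,0,0]],[55,[0,0,205],[0,0,0]],[55,[0,0,205],[0,0,0]],[55,[0,0,205],[0,0,0]]]}' >/dev/null
python3 to.py 341.5 -317.5 165
```

```text
t 4.22 tcp [ 346.5 -297.   282. ] q [-43.7 -10.9 113.5   0.   77.4 -44. ] F [ 0.6 -0.2 -0.5] op 55.1 ff 0.0
rot [-0.    -0.     0.005]
shift [-20.5  -5.1 117. ]
```

```bash
python3 -m handwheel '{"commands":[[55,[-20,-5,40],[0,0,0]],[55,[-20.5,-5,80],[0,0,0]],[55,[-20.5,-5,110],[0,0,0]],[55,[-20.5,-5,117],[0,0,0]],[55,[-20.5,-5,117],[0,0,0]]]}' >/dev/null
cat > look.py <<'E'
# look.py name x y z : side-by-side enlarged crops round a world point, both cameras
import sys; from h import *
n,x,y,z=sys.argv[1],*map(float,sys.argv[2:5]); out=[]
for c in ["scene","top"]:
    p=camera(c); e=p["extrinsics"]@[x,y,z,1]; K=p["camera_matrix"]
    u=int(K[0,0]*e[0]/-e[2]+K[0,2]); v=int(K[1,1]*-e[1]/-e[2]+K[1,2]); r=48
    u0,v0=max(u-r,0),max(v-r,0); print(c,"proj",u,v,"crop origin",u0,v0,"x4")
    out.append(cv2.resize(p["image"][v0:v0+2*r,u0:u0+2*r],(384,384),interpolation=cv2.INTER_CUBIC))
cv2.imwrite(f"pics/{n}.png",np.hstack(out))
E
python3 look.py a1 341.5 -317.5 130; python3 to.py 341.5 -317.5 121
```

```text
scene proj 211 195 crop origin 163 147 x4
top proj 251 299 crop origin 203 251 x4
t 4.73 tcp [ 343.3 -318.6  169.1] q [-45.9  -4.9 120.4   0.   64.4 -46.3] F [ 1.2 -1.2  0.5] op 55.0 ff 0.0
rot [0.002 0.002 0.006]
shift [ 1.2 -1.9 48.1]
```

View pics/a1.png

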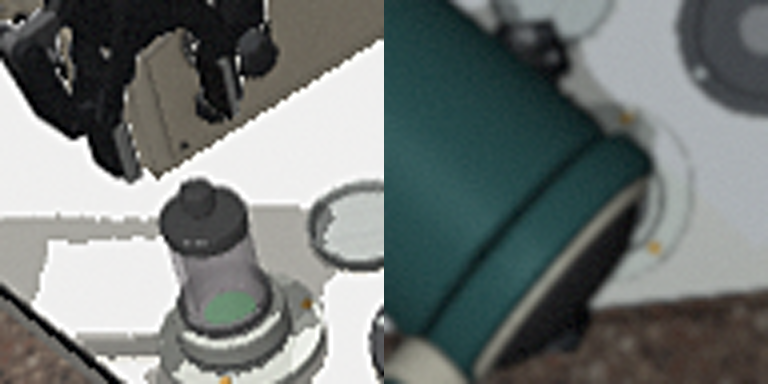

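The scene crop shows the two finger ends either side of and above the knob, left tip at pixel (196,191) and right tip at (220,175). The knob is at (211,195). The arm hides the top view. Next I'll measure the finger ends from depth to relate the camera frame to the TCP.

Run:
```python
from h import *
p=camera("scene"); V,U=np.mgrid[150:215,180:245]; w=world(p,np.c_[U.ravel(),V.ravel()])
t=w[(abs(w[:,0]-342)<70)&(abs(w[:,1]+318)<30)&(w[:,2]>145)&(w[:,2]<230)]
for s in (-1,1):
    q=t[np.sign(t[:,0]-342)==s]; zl=q[:,2].min(); b=q[q[:,2]<zl+12]
    print(s,len(q),"zmin",zl.round(1),"tips",np.percentile(b,[3,50,97],axis=0).round(1).tolist())
s=state(); e=p["extrinsics"]@[*s["tcp_pos"],1]; K=p["camera_matrix"]; print(s["tcp_pos"],K[0,0]*e[0]/-e[2]+K[0,2],K[1,1]*-e[1]/-e[2]+K[1,2])
```

```text
-1 284 zmin 173.7 tips [[301.7, -330.1, 173.9], [308.6, -327.1, 182.3], [314.0, -314.2, 185.2]]
1 245 zmin 174.6 tips [[369.5, -329.4, 174.7], [370.4, -323.4, 180.9], [380.7, -308.7, 185.4]]
[ 343.89479243 -319.16471609  170.0971193 ] 209.30725957426972 181.0572878211044
```

```bash
python3 -m handwheel '{"commands":[[50,[0,0,25],[0,0,0]],[45,[0,0,40],[0,0,0]],[40,[0,0,49],[0,0,0]],[40,[0,0,49],[0,0,0]],[40,[0,0,49],[0,0,0]]]}' 30 >/dev/null; python3 to.py 343.5 -319 121
python3 -m handwheel '{"commands":[[10,[0,0,0],[0,0,0]],[10,[0,0,0],[0,0,0]],[10,[0,0,0],[0,0,0]],[10,[0,0,0],[0,0,0]],[10,[0,0,0],[0,0,0]]]}' 30 >/dev/null; python3 to.py 343.5 -319 121
```

```text
t 5.2 tcp [ 343.2 -318.5  119.8] q [-45.9  -1.8 123.2  -0.   58.5 -46.3] F [-0.4 -0.6  0.7] op 39.5 ff 0.0
rot [0.001 0.002 0.006]
shift [-0.5  0.3 -1.2]
t 5.62 tcp [ 343.3 -318.8  120.1] q [-45.9  -1.8 123.1  -0.   58.5 -46.3] F [-1.2  1.1  6.2] op 16.6 ff 29.4
rot [0.002 0.002 0.006]
shift [-0.2  0.2 -0.9]
```

```bash
python3 -m handwheel '{"commands":[[10,[0,0,-5],[0,0,0]],[10,[0,0,-15],[0,0,0]],[10,[0,0,-30],[0,0,0]],[10,[0,0,-40],[0,0,0]],[10,[0,0,-40],[0,0,0]]]}' 35 >/dev/null; python3 look.py a2 343 -319 150; python3 to.py 463 -297 165
```

```text
scene proj 210 188 crop origin 162 140 x4
top proj 251 298 crop origin 203 250 x4
t 6.13 tcp [ 342.7 -318.1  159. ] q [-45.9  -4.3 121.    0.   63.2 -46.3] F [ 0.   0.1 -1.4] op 16.3 ff 34.1
rot [0.001 0.001 0.006]
shift [ 20.4 120.4  -5.9]
```

View pics/a2.png

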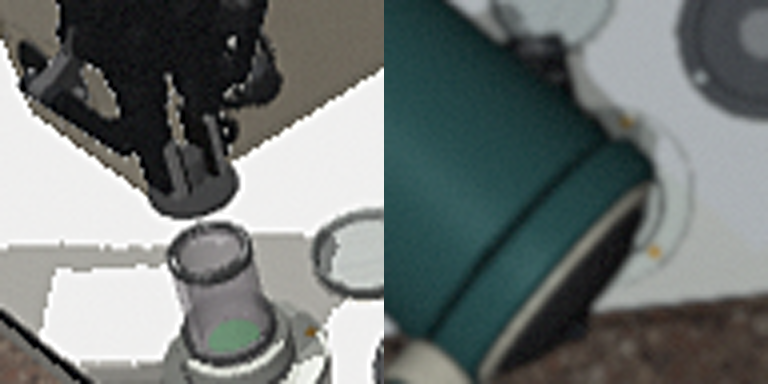

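The lid is out of the column, hanging level in the fingers (crop (195,190)), and the column rim at crop (208,250) is still upright. Next: the steel dish.

```bash
python3 -m handwheel '{"commands":[[10,[6,35,0],[0,0,0]],[10,[14,75,0],[0,0,0]],[10,[20,110,0],[0,0,0]],[10,[20.5,120,0],[0,0,0]],[10,[20.5,120,0],[0,0,0]]]}' 35 >/dev/null
python3 -m handwheel '{"commands":[[10,[0,0,35],[0,0,0]],[10,[0,0,70],[0,0,0]],[10,[0,0,100],[0,0,0]],[10,[0,0,120],[0,0,0]],[10,[0,0,122],[0,0,0]]]}' 35 >/dev/null; python3 to.py 462.5 -297 18
```

```text
t 6.97 tcp [ 456.6 -293.7   30.7] q [-35.4  13.4 117.4  -0.   49.8 -35.7] F [-1.6  1.2 -0.7] op 16.5 ff 34.3
rot [-0.01  -0.006  0.006]
shift [-3.4  6.  12.6]
```

```bash
python3 -m handwheel '{"commands":[[10,[0,0,0],[0,0,0]],[10,[0,0,0],[0,0,0]]]}' 35 >/dev/null; python3 to.py 462.5 -297 18
```

```text
t 7.13 tcp [ 462.1 -297.1   37.1] q [-35.3  13.1 117.   -0.   49.9 -35.6] F [ 0.2 -0.4  0. ] op 16.1 ff 34.3
rot [0.    0.    0.005]
shift [ 0.1  0.4 19.1]
```

```bash
python3 -m handwheel '{"commands":[[10,[0,0,8],[0,0,0]],[10,[0,0,14],[0,0,0]],[10,[0,0,17],[0,0,0]],[10,[0,0,17],[0,0,0]],[10,[0,0,17],[0,0,0]]]}' 35 >/dev/null; python3 to.py 462.5 -297 18;python3 -m handwheel '{"commands":[[10,[0,0,1],[0,0,0]],[10,[0,0,1],[0,0,0]],[10,[0,0,2],[0,0,0]],[10,[0,0,2],[0,0,0]]]}' >/dev/null; python3 to.py 462.5 -297 18
```

```text
t 7.55 tcp [ 462.2 -296.5   19.3] q [-35.3  14.6 117.4  -0.   48.  -35.6] F [-0.4 -0.7 -0.2] op 16.0 ff 34.3
rot [-0.    -0.     0.006]
shift [-0.5  0.3  1.3]
t 7.88 tcp [ 462.5 -296.7   18.1] q [-35.3  14.7 117.4  -0.   47.8 -35.6] F [-1.8  1.6  4.3] op 16.2 ff 34.8
rot [0.    0.    0.006]
shift [-0.3 -0.   0.1]
```

```bash
python3 -m handwheel '{"commands":[[20,[0,0,0],[0,0,0]],[24,[0,0,0],[0,0,0]],[30,[0,0,0],[0,0,0]],[40,[0,0,0],[0,0,0]],[40,[0,0,0],[0,0,0]]]}' >/dev/null; python3 to.py 462.5 -297 18
python3 -m handwheel '{"commands":[[45,[0,0,-20],[0,0,0]],[55,[0,0,-50],[0,0,0]],[70,[0,0,-90],[0,0,0]],[70,[0,0,-130],[0,0,0]],[70,[0,0,-150],[0,0,0]]]}' >/dev/null
python3 - <<'E'
from h import *
exec(open('m.py').read().split("if __name__")[0])
for n in ["scene","top"]:
    p=camera(n); w=world(p,px)
    for k,x,y,zs in [("lid",462,-297,[(13,20),(28,38)]),("col",342,-319,[(106,116)])]:
        for a,b in zs:
            t=w[(np.hypot(w[:,0]-x,w[:,1]-y)<33)&(w[:,2]>a)&(w[:,2]<b)]
            if len(t)<4: print(n,k,a,"none"); continue
            lo,hi=np.percentile(t,3,0),np.percentile(t,97,0); print(n,k,a,len(t),((lo+hi)/2).round(1),(hi-lo).round(1))
E
python3 to.py 343 -318 180
```

```text
t 8.3 tcp [ 462.2 -296.5   17.2] q [-35.3  14.8 117.5  -0.   47.7 -35.6] F [-0.5  0.6  0.1] op 40.0 ff 0.0
rot [-0.    -0.     0.006]
shift [-0.5  0.3 -0.8]
scene lid 13 152 [ 460.8 -296.    16. ] [41.7 41.3  5. ]
scene lid 28 37 [ 460.  -295.7   33.3] [14.9 16.4  6.1]
scene col 106 177 [ 341.5 -318.4  110.2] [40.5 41.8  7.8]
top lid 13 208 [ 463.9 -298.6   16.2] [47.2 32.7  5.8]
top lid 28 55 [ 460.6 -294.    33.4] [14.6 14.7  6.9]
top col 106 186 [ 342.  -316.2  111.3] [40.5 40.5  7. ]
t 8.82 tcp [ 465.5 -298.8  173.2] q [-35.3   4.1 111.   -0.   64.3 -35.6] F [ 0.9 -0.4  0.8] op 69.9 ff 0.0
rot [0.009 0.006 0.006]
shift [ -18.5 -122.5   -7.8]
```

The lid lies in the steel dish, with its knob top at 33 mm and 1 mm off centre. The column stands undisturbed, so I take it next.

```bash
python3 -m handwheel '{"commands":[[70,[-6,-40,0],[0,0,0]],[70,[-12,-80,0],[0,0,0]],[70,[-19,-112,0],[0,0,0]],[70,[-19,-118,0],[0,0,0]],[70,[-19,-118,0],[0,0,0]]]}' >/dev/null
python3 -m handwheel '{"commands":[[70,[0,0,0],[0,0,0]],[70,[0,0,0],[0,0,0]]]}' >/dev/null
python3 to.py 343.4 -318.9 74
```

```text
t 9.4 tcp [ 345.3 -316.2  167. ] q [-45.6  -4.7 120.5   0.   64.2 -45.9] F [ 0.6 -0.2  0.3] op 69.9 ff 0.0
rot [ 0.    -0.     0.006]
shift [-2.7 -1.9 93. ]
```

```bash
python3 -m handwheel '{"commands":[[70,[-2.5,-2,20],[0,0,0]],[70,[-2.5,-2,45],[0,0,0]],[70,[-2.5,-2,70],[0,0,0]],[70,[-2.5,-2,90],[0,0,0]],[70,[-2.5,-2,93],[0,0,0]]]}' >/dev/null
python3 -m handwheel '{"commands":[[60,[0,0,0],[0,0,0]],[50,[0,0,0],[0,0,0]],[46,[0,0,0],[0,0,0]],[43,[0,0,0],[0,0,0]],[40,[0,0,0],[0,0,0]]]}' 30 >/dev/null
python3 to.py 343.4 -318.9 74
python3 -m handwheel '{"commands":[[36,[0,0,0],[0,0,0]],[36,[0,0,0],[0,0,0]],[36,[0,0,0],[0,0,0]]]}' 35 >/dev/null
python3 to.py 343.4 -318.9 74
```

```text
t 10.23 tcp [ 343.7 -319.9   76.1] q [-46.    1.6 125.1   0.   53.  -46.3] F [1.9 0.7 3.5] op 43.7 ff 31.0
rot [0.003 0.003 0.006]
shift [ 1.  -0.3  2.1]
t 10.48 tcp [ 343.8 -319.9   76.1] q [-46.    1.6 125.1   0.   53.  -46.4] F [1.5 1.1 5.8] op 43.5 ff 35.0
rot [0.003 0.003 0.006]
shift [ 1.  -0.4  2.1]
```

```bash
python3 -m handwheel '{"commands":[[36,[0,0,-5],[0,0,0]],[36,[0,0,-12],[0,0,0]],[36,[0,0,-30],[0,0,0]],[36,[0,0,-50],[0,0,0]],[36,[0,0,-70],[0,0,0]]]}' 35 >/dev/null
python3 -m handwheel '{"commands":[[36,[0,0,0],[0,0,0]],[36,[0,0,0],[0,0,0]]]}' >/dev/null
python3 to.py 587 -381.6 146
python3 look.py a3 343 -319 90
```

```text
t 11.07 tcp [ 342.9 -319.5  145.5] q [-46.   -3.5 121.8  -0.   61.5 -46.4] F [-0.4  0.5 -0.8] op 43.4 ff 36.0
rot [0.002 0.002 0.006]
shift [-6.360e+01  2.437e+02  1.000e-01]
scene proj 216 209 crop origin 168 161 x4
top proj 255 299 crop origin 207 251 x4
```

View pics/a3.png

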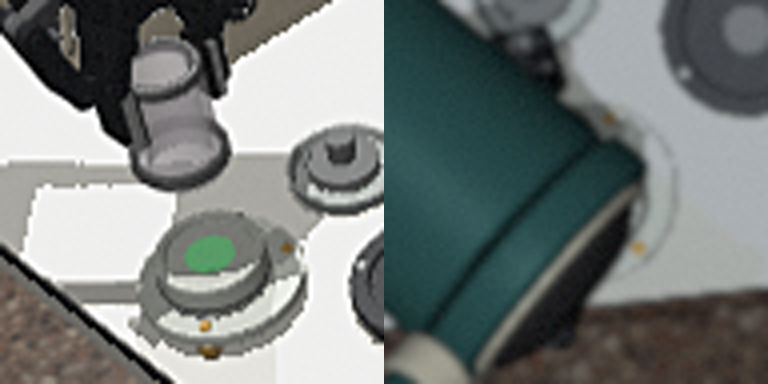

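The column hangs upright at crop (175,120), and the open chamber with its green sample stays on the plate at (210,255). Moving to the post.

```bash
python3 -m handwheel '{"commands":[[36,[-10,38,0],[0,0,0]],[36,[-20,76,0],[0,0,0]],[36,[-30,114,0],[0,0,0]],[36,[-40,152,0],[0,0,0]],[36,[-50,190,0],[0,0,0]]]}' >/dev/null
python3 -m handwheel '{"commands":[[36,[-9,35,0],[0,0,0]],[36,[-13.6,53.5,0],[0,0,0]],[36,[-13.6,53.5,0],[0,0,0]],[36,[-13.6,53.5,0],[0,0,0]],[36,[-13.6,53.5,0],[0,0,0]]]}' >/dev/null
python3 to.py 587 -381.6 40
python3 - <<'E'
from h import *
exec(open('m.py').read().split("if __name__")[0])
p=camera("scene"); w=world(p,px)
for a,b in [(5,14),(30,70),(100,108),(112,124)]:
    t=w[(np.hypot(w[:,0]-585,w[:,1]+380)<(45 if a!=30 else 20))&(w[:,2]>a)&(w[:,2]<b)]
    if len(t)>4: lo,hi=np.percentile(t,3,0),np.percentile(t,97,0); print(a,len(t),((lo+hi)/2).round(1),(hi-lo).round(1),t[:,2].min(),t[:,2].max())
E
```

```text
t 12.0 tcp [ 584.6 -379.9  141.9] q [-35.1  21.2  93.7  -0.   65.4 -35.4] F [-0.8  0.5 -1.3] op 43.7 ff 36.2
rot [-0.004 -0.002  0.006]
shift [ -1.9   2.8 101.9]
5 426 [ 584.4 -380.3    8.2] [74.2 73.2  6.2] 5.00761816762747 13.736108031263143
30 72 [ 583.4 -382.    49. ] [11.3 10.5 34.4] 30.44356069998821 66.71878803546952
112 110 [ 578.8 -381.   119. ] [41.6 44.7  9.2] 114.26779196408688 123.99658402034459
```

```bash
python3 to.py 587 -381 40; python3 -m handwheel '{"commands":[[36,[0,0,10],[0,0,0]],[36,[0,0,25],[0,0,0]],[36,[0,0,40],[0,0,0]],[36,[0,0,55],[0,0,0]],[36,[0,0,65],[0,0,0]]]}' >/dev/null
python3 to.py 587 -381 40
```

```text
t 12.05 tcp [ 584.4 -380.1  142.5] q [-35.1  21.2  93.7  -0.   65.4 -35.4] F [ 0.6  0.2 -1.3] op 43.5 ff 36.2
rot [-0.003 -0.002  0.006]
shift [ -1.1   2.9 102.4]
t 12.47 tcp [ 584.2 -379.8   75.6] q [-35.1  24.7  96.4  -0.   59.1 -35.4] F [-0.1 -0.3 -1.5] op 43.4 ff 36.2
rot [-0.004 -0.003  0.006]
shift [-1.3  2.9 35.6]
```

```bash
python3 -m handwheel '{"commands":[[36,[-1,2.5,0],[0,0,0]],[36,[-1,2.5,10],[0,0,0]],[36,[-1,2.5,22],[0,0,0]],[36,[-1,2.5,31],[0,0,0]],[36,[-1,2.5,31],[0,0,0]]]}' >/dev/null
python3 to.py 587 -381 40
python3 -m handwheel '{"commands":[[36,[0,0,1],[0,0,0]],[36,[0,0,2],[0,0,0]],[36,[0,0,3],[0,0,0]],[36,[0,0,3],[0,0,0]]]}' >/dev/null
python3 to.py 587 -381 40
```

```text
t 12.88 tcp [ 587.2 -380.8   45.3] q [-35.   26.8  96.9  -0.   56.5 -35.3] F [-0.2  0.6 -1.9] op 43.7 ff 36.2
rot [-0.004 -0.002  0.006]
shift [-0.2 -0.2  5.3]
t 13.22 tcp [ 589.1 -382.1   45.9] q [-35.   26.8  96.9   0.   56.3 -35.3] F [ 0.2  0.1 -1. ] op 44.0 ff 36.2
rot [0.001 0.001 0.006]
shift [ 1.2 -2.1  5.9]
```

```bash
python3 -m handwheel '{"commands":[[36,[0,0,0],[0,0,0]],[36,[0,0,0],[0,0,0]],[36,[0,-1.5,1],[0,0,0]],[36,[0,-1.5,2],[0,0,0]],[36,[0,-1.5,2],[0,0,0]]]}' >/dev/null
python3 to.py 587 -381 40
python3 -m handwheel '{"commands":[[36,[0,0,1],[0,0,0]],[36,[0,0,2],[0,0,0]],[36,[0,0,2],[0,0,0]]]}' >/dev/null
python3 to.py 587 -381 40
```

```text
t 13.63 tcp [ 587.  -381.8   43.1] q [-35.1  26.9  97.1  -0.   56.  -35.4] F [ 0.2  0.7 -1.2] op 43.9 ff 36.2
rot [-0.    -0.     0.006]
shift [0.8 0.1 3.1]
t 13.88 tcp [ 587.1 -381.8   40.9] q [-35.1  27.   97.2  -0.   55.8 -35.4] F [ 0.6  0.4 -1.7] op 43.3 ff 36.2
rot [-0.    -0.     0.006]
shift [ 0.8 -0.1  0.9]
```

```bash
python3 -m handwheel '{"commands":[[36,[0,0,0.7],[0,0,0]],[36,[0,0,1.2],[0,0,0]],[36,[0,0,1.5],[0,0,0]],[36,[0,0,1.5],[0,0,0]]]}' >/dev/null
python3 to.py 587 -381 40
python3 -m handwheel '{"commands":[[36,[0,0,0.7],[0,0,0]],[36,[0,0,1],[0,0,0]],[36,[0,0,1],[0,0,0]]]}' >/dev/null
python3 to.py 587 -381 40
```

```text
t 14.22 tcp [ 587.3 -381.9   40.2] q [-35.1  27.1  97.2  -0.   55.7 -35.4] F [-1.   0.4  1.5] op 43.8 ff 36.4
rot [0.    0.    0.006]
shift [ 0.9 -0.3  0.2]
t 14.47 tcp [ 587.3 -382.    40.2] q [-35.1  27.1  97.2  -0.   55.7 -35.4] F [-3.9  3.   6.8] op 43.5 ff 36.9
rot [0.    0.    0.006]
shift [ 1.  -0.3  0.2]
```

```bash
python3 -m handwheel '{"commands":[[46,[0,0,-1],[0,0,0]],[50,[0,0,-1],[0,0,0]],[58,[0,0,-1],[0,0,0]],[66,[0,0,-1],[0,0,0]],[66,[0,0,-1],[0,0,0]]]}' >/dev/null
python3 to.py
python3 -m handwheel '{"commands":[[66,[0,0,-10],[0,0,0]],[66,[0,0,-30],[0,0,0]],[66,[0,0,-60],[0,0,0]],[66,[0,0,-90],[0,0,0]],[66,[0,0,-110],[0,0,0]]]}' >/dev/null
python3 look.py a4 587 -381 50
python3 - <<'E'
from h import *
exec(open('m.py').read().split("if __name__")[0])
for n in ["scene","top"]:
    p=camera(n); w=world(p,px)
    for k,x,y,zs in [("col",585,-380,[(71,81)]),("cap",511,-488,[(12,17),(28,36)]),("tile",517,-489,[(6,10)]),("chamber",341,-319,[(42,52)])]:
        for a,b in zs:
            t=w[(np.hypot(w[:,0]-x,w[:,1]-y)<{"col":33,"cap":30,"tile":42,"chamber":40}[k])&(w[:,2]>a)&(w[:,2]<b)]
            if len(t)<4: print(n,k,a,"none"); continue
            lo,hi=np.percentile(t,3,0),np.percentile(t,97,0); print(n,k,a,len(t),((lo+hi)/2).round(1),(hi-lo).round(1))
E
python3 to.py 513 -489 120
```

```text
t 14.88 tcp [ 587.2 -381.9   39.5] q [-35.1  27.1  97.2  -0.   55.7 -35.4] F [-0.4 -0.3 -0.7] op 66.0 ff 0.0
rot [-0.    -0.     0.006]
scene proj 312 178 crop origin 264 130 x4
top proj 277 182 crop origin 229 134 x4
scene col 71 116 [ 585.5 -379.9   74.6] [42.  40.8  6.1]
scene cap 12 117 [ 510.6 -488.    13.7] [36.2 37.2  3.1]
scene cap 28 30 [ 511.6 -488.7   30.8] [13.  12.8  3.7]
scene tile 6 314 [ 517.1 -490.7    8.1] [64.7 63.8  3.5]
scene chamber 42 362 [ 341.9 -319.3   44.7] [54.3 55.6  5.1]
top col 71 48 [ 583.8 -377.7   75.6] [30.9 41.9  6.7]
top cap 12 124 [ 510.  -487.    13.9] [37.2 35.4  3.6]
top cap 28 36 [ 512.  -485.3   30.9] [12.9 13.2  5.5]
top tile 6 351 [ 517.6 -487.8    8. ] [63.7 62.5  3.8]
top chamber 42 468 [ 342.4 -316.4   45.4] [54.5 55.2  6.6]
t 15.5 tcp [ 587.8 -382.3  151.2] q [-35.1  20.9  93.   -0.   65.9 -35.4] F [-1.2  0.7 -0.8] op 66.4 ff 0.0
rot [0.002 0.001 0.006]
shift [-106.2  -75.5   31.2]
```

View pics/a4.png

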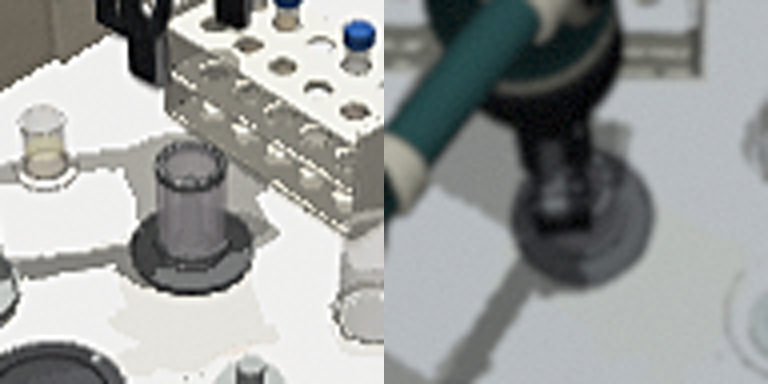

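The column stands upright round the pin (crop (190,200)), its top at 75 mm, and the rack is untouched. Both views agree that the chamber lies at the cap's position plus (-169.3, +169.3). Next, the cap.

```bash
python3 -m handwheel '{"commands":[[60,[-30,-22,0],[0,0,0]],[50,[-60,-44,5],[0,0,0]],[45,[-90,-64,15],[0,0,0]],[40,[-106,-75,40],[0,0,0]],[40,[-106.3,-75,70],[0,0,0]]]}' >/dev/null
python3 -m handwheel '{"commands":[[40,[0,0,0],[0,0,0]],[40,[0,0,0],[0,0,0]],[40,[0,0,0],[0,0,0]]]}' >/dev/null
python3 to.py 513.3 -489 17
```

```text
t 16.17 tcp [ 512.9 -487.8   79.3] q [-45.6  25.5  94.9   0.   59.8 -46. ] F [-0.2  0.8  0.6] op 40.2 ff 0.0
rot [-0.001 -0.001  0.007]
shift [-1.3  0.4 62.3]
```

```bash
python3 -m handwheel '{"commands":[[40,[-1.2,0.4,20],[0,0,0]],[40,[-1.2,0.4,40],[0,0,0]],[40,[-1.2,0.4,55],[0,0,0]],[40,[-1.2,0.4,62],[0,0,0]],[40,[-1.2,0.4,62],[0,0,0]]]}' >/dev/null
python3 -m handwheel '{"commands":[[40,[0,0,0],[0,0,0]],[30,[0,0,0],[0,0,0]],[20,[0,0,0],[0,0,0]],[12,[0,0,0],[0,0,0]],[10,[0,0,0],[0,0,0]]]}' 30 >/dev/null
python3 to.py 513.3 -489 17
python3 -m handwheel '{"commands":[[10,[0,0,0],[0,0,0]],[10,[0,0,0],[0,0,0]]]}' 35 >/dev/null
python3 to.py 513.3 -489 17
```

```text
t 17.0 tcp [ 514.2 -490.7   19.5] q [-45.7  29.3  96.4   0.   54.2 -46. ] F [ 0.4 -0.2  4.7] op 14.0 ff 29.3
rot [0.002 0.002 0.006]
shift [ 1.7 -0.9  2.5]
t 17.17 tcp [ 514.2 -490.7   19.6] q [-45.7  29.3  96.4   0.   54.2 -46. ] F [0.5 0.9 6.5] op 13.7 ff 34.1
rot [0.002 0.002 0.006]
shift [ 1.7 -0.9  2.6]
```

```bash
python3 -m handwheel '{"commands":[[10,[0,0,-5],[0,0,0]],[10,[0,0,-15],[0,0,0]],[10,[0,0,-40],[0,0,0]],[10,[0,0,-70],[0,0,0]],[10,[0,0,-80],[0,0,0]]]}' >/dev/null
python3 -m handwheel '{"commands":[[10,[20,-20,0],[0,0,0]],[10,[46,-46,0],[0,0,0]],[10,[72,-72,0],[0,0,0]],[10,[98,-98,0],[0,0,0]],[10,[120,-120,0],[0,0,0]]]}' >/dev/null
python3 to.py 344.3 -321.2 54
python3 -m handwheel '{"commands":[[10,[20,-20,0],[0,0,0]],[10,[40,-40,0],[0,0,0]],[10,[49,-49,0],[0,0,0]],[10,[49,-49,0],[0,0,0]],[10,[49,-49,0],[0,0,0]]]}' >/dev/null
python3 -m handwheel '{"commands":[[10,[0,0,0],[0,0,0]],[10,[0,0,0],[0,0,0]],[10,[0,0,0],[0,0,0]]]}' >/dev/null
python3 to.py 344.3 -321.2 54; python3 look.py a5 344 -320 70
python3 - <<'E'
from h import *
exec(open('m.py').read().split("if __name__")[0])
p=camera("scene"); w=world(p,px); print(state()["tcp_pos"])
for a,b in [(42,52),(84,100)]:
    t=w[(np.hypot(w[:,0]-342,w[:,1]+320)<40)&(w[:,2]>a)&(w[:,2]<b)]
    lo,hi=np.percentile(t,3,0),np.percentile(t,97,0); print(a,len(t),((lo+hi)/2).round(1),(hi-lo).round(1),t[:,2].min())
E
```

```text
t 18.0 tcp [ 390.4 -368.5   97.1] q [-46.    7.4 116.2  -0.   56.5 -46.3] F [ 0.5 -0.3 -0.2] op 14.2 ff 34.2
rot [-0.001 -0.001  0.006]
shift [ 47.5 -45.8  43.2]
t 18.67 tcp [ 344.2 -322.8   98.1] q [-46.2   0.3 123.8  -0.   55.9 -46.5] F [-1.2 -1.   0.5] op 14.3 ff 34.2
rot [0.001 0.001 0.006]
shift [ 1.7  0.1 44.1]
scene proj 218 215 crop origin 170 167 x4
top proj 256 299 crop origin 208 251 x4
[ 343.6763935  -322.30625755   97.70948447]
42 315 [ 341.9 -320.    44.8] [54.9 54.6  5.5] 42.00223813639684
84 146 [ 341.1 -325.    92.9] [36.2 30.1 11.2] 84.86039515777622
```

View pics/a5.png

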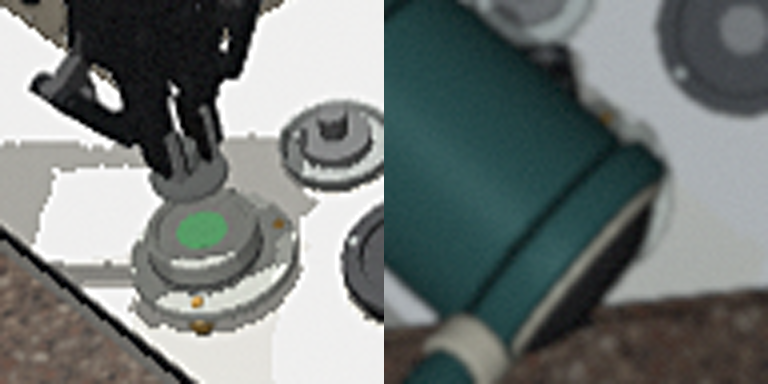

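The cap is held level over the open chamber (crop (187,178) above (205,235)). In depth their centres agree to about 1 mm. Lowering.

```bash
python3 -m handwheel '{"commands":[[10,[1,0.3,10],[0,0,0]],[10,[1,0.3,22],[0,0,0]],[10,[1,0.3,32],[0,0,0]],[10,[1,0.3,38],[0,0,0]],[10,[1,0.3,38],[0,0,0]]]}' >/dev/null
python3 to.py 344.3 -321.2 54
python3 -m handwheel '{"commands":[[10,[0,0,0],[0,0,0]],[10,[0,0,1],[0,0,0]],[10,[0,0,2],[0,0,0]],[10,[0,0,2],[0,0,0]]]}' >/dev/null
python3 to.py 344.3 -321.2 54
```

```text
t 19.23 tcp [ 342.3 -319.5   57.6] q [-46.1   3.4 125.7   0.   51.2 -46.4] F [-1.5 -0.1  0.2] op 14.2 ff 34.2
rot [-0.003 -0.003  0.006]
shift [-1.7  2.   3.5]
t 19.57 tcp [ 343.9 -321.1   58.2] q [-46.1   3.4 125.6  -0.   51.  -46.4] F [-0.6  0.1 -1.6] op 13.6 ff 34.2
rot [0.001 0.001 0.006]
shift [-0.1  0.4  4.2]
```

```bash
python3 -m handwheel '{"commands":[[10,[0,0,1],[0,0,0]],[10,[0,0,2],[0,0,0]],[10,[0,0,2],[0,0,0]]]}' >/dev/null
python3 to.py 344.3 -321.2 53.6
python3 -m handwheel '{"commands":[[10,[0,0,1],[0,0,0]],[10,[0,0,2],[0,0,0]],[10,[0,0,2],[0,0,0]]]}' >/dev/null
python3 to.py 344.3 -321.2 53.6
```

```text
t 19.82 tcp [ 343.5 -320.8   55.8] q [-46.1   3.6 125.7  -0.   50.7 -46.4] F [-0.4  0.9 -0.8] op 13.9 ff 34.2
rot [0.    0.    0.006]
shift [-0.4  0.8  2.2]
t 20.07 tcp [ 343.5 -320.8   53.6] q [-46.1   3.8 125.8  -0.   50.5 -46.4] F [-0.1 -0.1 -1.3] op 14.0 ff 34.2
rot [-0.    -0.     0.006]
shift [-0.4  0.8 -0. ]
```

```bash
python3 -m handwheel '{"commands":[[10,[0,0,0.5],[0,0,0]],[10,[0,0,1],[0,0,0]],[10,[0,0,1],[0,0,0]]]}' >/dev/null
python3 to.py 344.3 -321.2 53.6
python3 -m handwheel '{"commands":[[10,[0,0,0.5],[0,0,0]],[10,[0,0,0.8],[0,0,0]],[10,[0,0,0.8],[0,0,0]]]}' >/dev/null
python3 to.py 344.3 -321.2 53.6
```

```text
t 20.32 tcp [ 343.5 -320.8   53.4] q [-46.1   3.8 125.8  -0.   50.5 -46.4] F [-2.3  2.4  6.9] op 13.7 ff 34.9
rot [-0.    -0.001  0.006]
shift [-0.4  0.8 -0.2]
t 20.57 tcp [ 343.5 -320.8   53.4] q [-46.1   3.8 125.7  -0.   50.5 -46.4] F [-3.7  3.9 12.3] op 14.2 ff 35.4
rot [-0.001 -0.001  0.006]
shift [-0.4  0.8 -0.2]
```

```bash
python3 -m handwheel '{"commands":[[14,[0,0,-1.2],[0,0,0]],[18,[0,0,-1.2],[0,0,0]],[24,[0,0,-1.2],[0,0,0]],[35,[0,0,-1.2],[0,0,0]],[40,[0,0,-1.2],[0,0,0]]]}' >/dev/null
python3 -m handwheel '{"commands":[[40,[0,0,-10],[0,0,0]],[50,[0,0,-30],[0,0,0]],[85,[0,0,-50],[0,0,0]],[85,[0,0,-60],[0,0,0]],[85,[0,0,-60],[0,0,0]]]}' >/dev/null
python3 look.py a6 344 -320 50; python3 to.py 343.8 -320 40
python3 - <<'E'
from h import *
exec(open('m.py').read().split("if __name__")[0])
p=camera("scene"); w=world(p,px)
for a,b in [(42,53),(59,70)]:
    t=w[(np.hypot(w[:,0]-342,w[:,1]+320)<40)&(w[:,2]>a)&(w[:,2]<b)]
    lo,hi=np.percentile(t,3,0),np.percentile(t,97,0); print(a,len(t),((lo+hi)/2).round(1),(hi-lo).round(1),t[:,2].max(),np.median(t[np.hypot(t[:,0]-342,t[:,1]+320)<16][:,2]),np.median(t[abs(np.hypot(t[:,0]-342,t[:,1]+319.5)-28)<3][:,2]))
E
```

```text
scene proj 220 221 crop origin 172 173 x4
top proj 257 299 crop origin 209 251 x4
t 21.5 tcp [ 343.8 -321.1  113.5] q [-46.1  -1.  123.2   0.   57.8 -46.4] F [0.  0.3 0.5] op 85.0 ff 0.0
rot [0.001 0.001 0.006]
shift [ 1.1 -0.  73.5]
42 394 [ 342.3 -319.    45.5] [54.6 56.2  6.4] 52.64795615005767 47.1973206366373 45.30025800683211
59 43 [ 342.3 -319.5   63.4] [14.3 14.   8. ] 67.94805980960723 65.049832141038 nan
  return _methods._mean(a, axis=axis, dtype=dtype,
  ret = ret.dtype.type(ret / rcount)
```

View pics/a6.png

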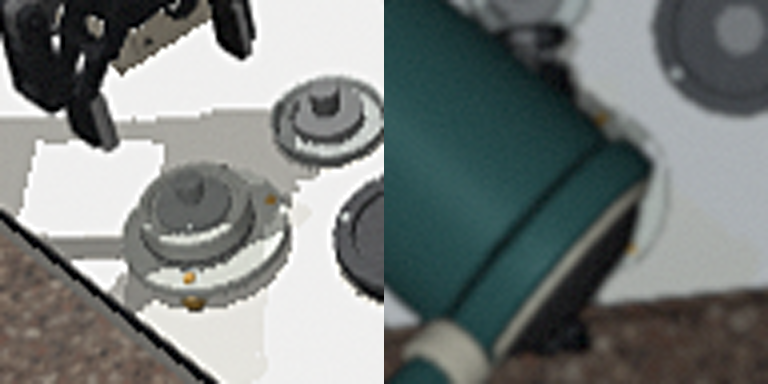

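The cap sits in the chamber recess: disc top 47 mm (rim 45.5), knob top 65, centred within 1 mm. Now I grip the chamber's side above the plate.

```bash
python3 -m handwheel '{"commands":[[85,[1.2,0,25],[0,0,0]],[85,[1.2,0,50],[0,0,0]],[85,[1.2,0,75],[0,0,0]],[85,[1.2,0,86],[0,0,0]],[85,[1.2,0,88.5],[0,0,0]]]}' >/dev/null
python3 -m handwheel '{"commands":[[85,[0,0,0],[0,0,0]],[85,[0,0,0],[0,0,0]],[85,[0,0,0],[0,0,0]]]}' >/dev/null
python3 to.py 343.9 -320 24.5
python3 - <<'E'
from h import *
exec(open('m.py').read().split("if __name__")[0])
p=camera("scene"); w=world(p,px)
t=w[(abs(w[:,0]-343)<75)&(abs(w[:,1]+320)<16)&(w[:,2]>28)&(w[:,2]<110)]
for s in (-1,1):
    q=t[(np.sign(t[:,0]-343)==s)&(abs(t[:,0]-343)>38)]; b=q[q[:,2]<q[:,2].min()+15] if len(q) else q
    print(s,len(q),np.percentile(b,[0,3,50,97],axis=0).round(1).tolist() if len(b) else None)
E
```

```text
t 22.22 tcp [ 344.5 -320.7   26. ] q [-46.    6.3 126.7   0.   46.9 -46.3] F [-0.1  0.1  0.8] op 85.2 ff 0.0
rot [0.002 0.002 0.006]
shift [ 0.7 -0.6  1.5]
-1 336 [[287.0, -333.0, 41.8], [288.0, -332.0, 42.6], [294.3, -327.9, 50.1], [299.8, -316.3, 55.2]]
1 254 [[385.1, -331.5, 39.4], [385.3, -331.3, 39.7], [386.7, -324.6, 48.0], [397.4, -310.2, 53.7]]
```

```bash
python3 -m handwheel '{"commands":[[80,[0.7,-0.3,2],[0,0,0]],[74,[0.7,-0.3,2],[0,0,0]],[70,[0.7,-0.3,2],[0,0,0]],[66,[0.7,-0.3,2],[0,0,0]],[63,[0.7,-0.3,2],[0,0,0]]]}' 50 >/dev/null
python3 to.py 343.9 -320 24
python3 -m handwheel '{"commands":[[61,[0,0,0],[0,0,0]],[58,[0,0,0],[0,0,0]],[55,[0,0,0],[0,0,0]],[55,[0,0,0],[0,0,0]]]}' 60 >/dev/null
python3 to.py 343.9 -320 24
```

```text
t 22.68 tcp [ 343.7 -319.1   23. ] q [-45.9   6.4 126.9   0.   46.6 -46.3] F [ 0.3  0.6 -0.2] op 63.4 ff 0.2
rot [0.001 0.    0.006]
shift [-0.9  0.2 -1. ]
t 23.02 tcp [ 343.9 -319.2   23.7] q [-45.9   6.4 126.9   0.   46.7 -46.3] F [-0.6  3.1  8. ] op 59.7 ff 63.2
rot [0.001 0.    0.006]
shift [-0.8  0.  -0.3]
```

```bash
python3 -m handwheel '{"commands":[[55,[0,0,-3],[0,0,0]],[55,[0,0,-8],[0,0,0]],[55,[0,0,-16],[0,0,0]],[55,[0,0,-24],[0,0,0]],[55,[0,0,-30],[0,0,0]]]}' >/dev/null
python3 -m handwheel '{"commands":[[55,[0,0,0],[0,0,0]],[55,[0,0,0],[0,0,0]]]}' >/dev/null
python3 to.py 425.3 -409.2 54; python3 look.py a7 344 -320 60
```

```text
t 23.6 tcp [ 343.7 -319.5   53.5] q [-45.9   3.6 125.9  -0.   50.3 -46.3] F [-0.1  0.8 -3.3] op 60.2 ff 65.4
rot [0.001 0.001 0.006]
shift [-90.2  81.1  -0.3]
scene proj 219 218 crop origin 171 170 x4
top proj 257 299 crop origin 209 251 x4
```

View pics/a7.png

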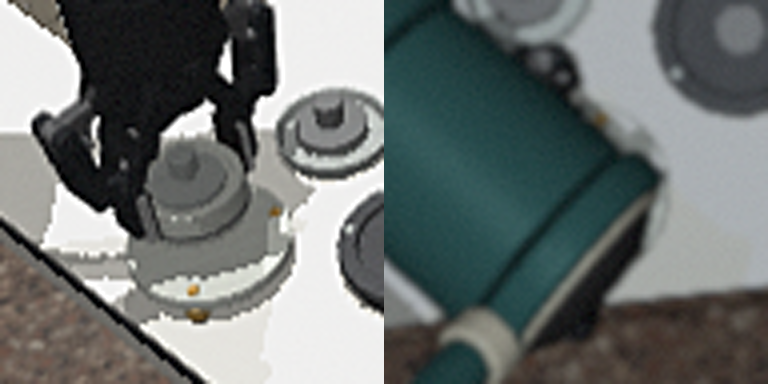

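The capped chamber hangs level between the fingers (crop (195,195)), clear of the plate. Carrying it slowly to the insert.

```bash
python3 -m handwheel '{"commands":[[55,[-8,7,0],[0,0,0]],[55,[-22,20,0],[0,0,0]],[55,[-36,32,0],[0,0,0]],[55,[-50,45,0],[0,0,0]],[55,[-64,57.5,0],[0,0,0]]]}' >/dev/null
python3 -m handwheel '{"commands":[[55,[-12,11,0],[0,0,0]],[55,[-21,19,0],[0,0,0]],[55,[-26.2,23.6,0],[0,0,0]],[55,[-26.2,23.6,0],[0,0,0]],[55,[-26.2,23.6,0],[0,0,0]]]}' >/dev/null
python3 -m handwheel '{"commands":[[55,[0,0,0],[0,0,0]],[55,[0,0,0],[0,0,0]]]}' >/dev/null
python3 to.py 425.3 -409.2 16
python3 - <<'E'
from h import *
exec(open('m.py').read().split("if __name__")[0])
for n in ["scene","top"]:
    p=camera(n); w=world(p,px)
    for a,b,r in [(18,26,52),(71,80,45),(88,99,14)]:
        t=w[(np.hypot(w[:,0]-424,w[:,1]+408)<r)&(w[:,2]>a)&(w[:,2]<b)]
        if len(t)>4: lo,hi=np.percentile(t,3,0),np.percentile(t,97,0); print(n,a,len(t),((lo+hi)/2).round(1),(hi-lo).round(1))
E
```

```text
t 24.7 tcp [ 424.1 -407.8   52.2] q [-46.3  15.8 111.6  -0.   52.7 -46.6] F [-1.4  0.2 -4.2] op 60.1 ff 65.5
rot [-0.001 -0.001  0.006]
shift [-1.4  1.2 36.2]
scene 18 287 [ 423.  -413.7   20.4] [86.3 79.   4.2]
scene 71 333 [ 419.  -413.    74.8] [69.7 43.3  6.9]
scene 88 38 [ 421.  -407.7   91.9] [12.3 12.3  5.8]
top 18 84 [ 399.7 -402.7   20.9] [35.8 80.1  5.5]
```

```bash
python3 -m handwheel '{"commands":[[55,[-1.3,1.2,4],[0,0,0]],[55,[-1.3,1.2,11],[0,0,0]],[55,[-1.3,1.2,18],[0,0,0]],[55,[-1.3,1.2,24],[0,0,0]],[55,[-1.3,1.2,26],[0,0,0]]]}' >/dev/null
python3 -m handwheel '{"commands":[[55,[0,0,0],[0,0,0]],[55,[0,0,0],[0,0,0]],[55,[0,0,0],[0,0,0]]]}' >/dev/null
python3 to.py 425.3 -409.2 15.7
python3 look.py a8 424 -408 35
```

```text
t 25.47 tcp [ 426.3 -410.1   26.8] q [-46.3  17.9 112.   -0.   50.1 -46.7] F [ 0.1 -0.4 -4.2] op 59.6 ff 65.5
rot [0.    0.    0.006]
shift [ 0.9 -1.  11.1]
scene proj 274 224 crop origin 226 176 x4
top proj 297 257 crop origin 249 209 x4
```

View pics/a8.png

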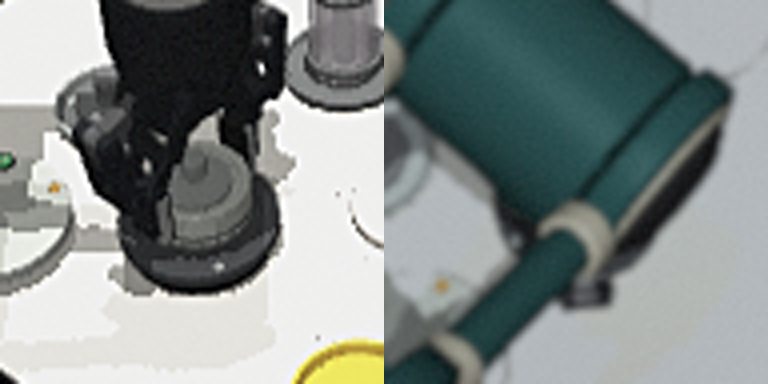

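The chamber hovers over the insert with cap on, centred in the recess as far as visible (crop (205,210)). Now the final lowering.

```bash
python3 -m handwheel '{"commands":[[55,[0.9,-1,1],[0,0,0]],[55,[0.9,-1,3],[0,0,0]],[55,[0.9,-1,5],[0,0,0]],[55,[0.9,-1,6],[0,0,0]],[55,[0.9,-1,6],[0,0,0]]]}' >/dev/null
python3 to.py 425.3 -409.2 15.7
python3 -m handwheel '{"commands":[[55,[0,0,1],[0,0,0]],[55,[0,0,2],[0,0,0]],[55,[0,0,2],[0,0,0]],[55,[0,0,2],[0,0,0]]]}' >/dev/null
python3 to.py 425.3 -409.2 15.7
```

```text
t 25.98 tcp [ 424.8 -408.8   20.2] q [-46.3  18.3 112.4  -0.   49.4 -46.7] F [-0.1  0.2 -4.1] op 60.0 ff 65.5
rot [-0.001 -0.001  0.006]
shift [-0.4  0.5  4.5]
t 26.32 tcp [ 425.1 -409.    18.6] q [-46.3  18.4 112.4   0.   49.2 -46.7] F [ 0.7 -0.1 -4.1] op 59.7 ff 65.5
rot [-0.    -0.     0.006]
shift [-0.2  0.2  2.9]
```

```bash
python3 -m handwheel '{"commands":[[55,[0,0,1],[0,0,0]],[55,[0,0,2],[0,0,0]],[55,[0,0,2],[0,0,0]],[55,[0,0,2],[0,0,0]]]}' >/dev/null
python3 to.py 425.3 -409.2 15.7
python3 -m handwheel '{"commands":[[55,[0,0,0.5],[0,0,0]],[55,[0,0,1],[0,0,0]],[55,[0,0,1],[0,0,0]]]}' >/dev/null
python3 to.py 425.3 -409.2 15.7
```

```text
t 26.65 tcp [ 425.  -408.9   16.6] q [-46.3  18.6 112.4   0.   49.  -46.7] F [-0.3  0.8 -3.2] op 60.0 ff 65.5
rot [-0.    -0.     0.006]
shift [-0.3  0.3  0.9]
t 26.9 tcp [ 425.2 -409.2   15.9] q [-46.3  18.7 112.5  -0.   48.9 -46.7] F [-1.1 -0.4 -2.1] op 59.5 ff 65.8
rot [0.    0.    0.006]
shift [-0.   0.1  0.2]
```

```bash
python3 -m handwheel '{"commands":[[55,[0,0,0.5],[0,0,0]],[55,[0,0,0.8],[0,0,0]],[55,[0,0,0.8],[0,0,0]]]}' >/dev/null
python3 to.py 425.3 -409.2 15.7
python3 -m handwheel '{"commands":[[55,[0,0,0.5],[0,0,0]],[55,[0,0,0.5],[0,0,0]],[55,[0,0,0.5],[0,0,0]]]}' >/dev/null
python3 to.py 425.3 -409.2 15.7
```

```text
t 27.15 tcp [ 425.2 -409.2   15.8] q [-46.3  18.7 112.4  -0.   48.9 -46.7] F [-3.7  3.   5.6] op 59.7 ff 66.6
rot [0.    0.    0.006]
shift [-0.   0.1  0.1]
t 27.4 tcp [ 425.2 -409.2   15.8] q [-46.3  18.7 112.4   0.   48.9 -46.7] F [-4.1  2.6  7.5] op 59.5 ff 67.0
rot [0.    0.    0.006]
shift [-0.   0.1  0.1]
```

It touches down at the predicted height (TCP 15.8), so the chamber is on the recess floor. Releasing and retreating.

```bash
python3 -m handwheel '{"commands":[[60,[0,0,-1],[0,0,0]],[64,[0,0,-1],[0,0,0]],[70,[0,0,-1],[0,0,0]],[78,[0,0,-1],[0,0,0]],[85,[0,0,-1],[0,0,0]]]}' >/dev/null
python3 -m handwheel '{"commands":[[85,[0,0,-1],[0,0,0]],[85,[0,0,-5],[0,0,0]],[85,[0,0,-25],[0,0,0]],[85,[0,0,-60],[0,0,0]],[85,[0,0,-100],[0,0,0]]]}' >/dev/null
python3 -m handwheel '{"commands":[[85,[0,0,-40],[0,0,0]],[85,[0,0,-80],[0,0,0]],[85,[0,0,-120],[0,0,0]],[85,[0,0,-120],[0,0,0]],[85,[0,0,-120],[0,0,0]]]}' >/dev/null
python3 to.py
python3 - <<'E'
from h import *
exec(open('m.py').read().split("if __name__")[0])
for n in ["scene","top"]:
    p=camera(n); w=world(p,px)
    if n=="scene": cv2.imwrite("pics/end.png",cv2.resize(p["image"][130:280,160:400],(800,500),interpolation=cv2.INTER_CUBIC))
    for k,x,y,r,a,b in [("insert top",424,-408,50,18,24),("chamber top",424,-408,36,34,44),("knob",424,-408,25,50,64),("lid knob",461,-296,20,28,38),("col top",585,-380,33,70,82)]:
        t=w[(np.hypot(w[:,0]-x,w[:,1]-y)<r)&(w[:,2]>a)&(w[:,2]<b)]
        if len(t)>4: lo,hi=np.percentile(t,3,0),np.percentile(t,97,0); print(n,k,len(t),((lo+hi)/2).round(1),(hi-lo).round(1),np.median(t[:,2]).round(1))
E
```

```text
t 28.65 tcp [ 426.9 -410.9  240.2] q [-46.3   5.6 102.1   0.   71.8 -46.7] F [-0.4 -0.3 -1.1] op 85.2 ff 0.0
rot [0.006 0.006 0.006]
scene insert top 361 [ 423.5 -409.9   20.6] [86.7 86.5  4.7] 20.2
scene chamber top 377 [ 423.2 -408.8   37.7] [54.4 54.   6.5] 38.2
scene knob 43 [ 422.8 -409.2   55. ] [14.6 13.6  7.4] 56.4
scene lid knob 39 [ 460.1 -296.5   32.4] [14.7 15.6  7.2] 33.7
scene col top 123 [ 585.4 -380.4   74. ] [41.5 41.1  6.7] 75.5
top insert top 132 [ 407.2 -432.7   20.6] [51.1 37.6  5.1] 19.9
top chamber top 83 [ 410.3 -424.6   37.9] [26.4 20.5  7.1] 37.5
top lid knob 54 [ 460.5 -294.1   33.9] [14.7 14.9  7. ] 33.8
```

View pics/end.png

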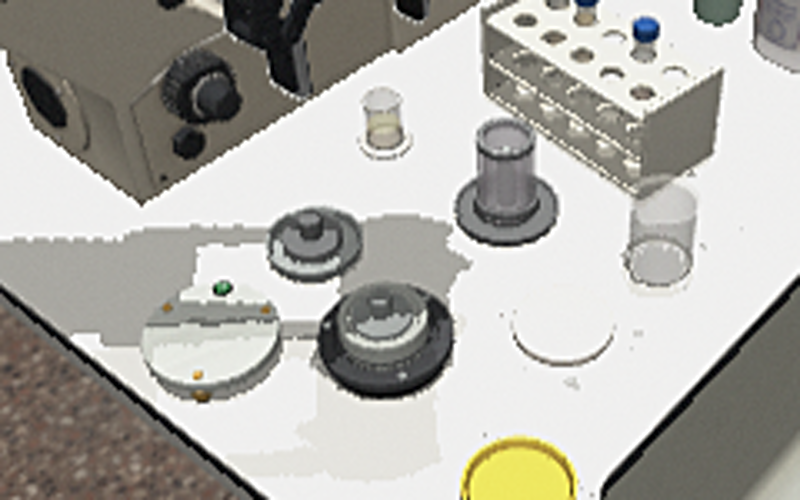

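The final picture shows the lid in the steel dish (310,240), the column on the post (505,170) and the capped chamber centred in the insert (383,330). The chamber's top is at 38 mm, so it is fully seated. The rack, beaker and cup have not moved, and the gripper is clear.

```bash
python3 -c "from cell import job_done; print(job_done())"
```

```text
the job is handed in; nothing more can be done
None
```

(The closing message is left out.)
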